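# Inspect the solder row of a repaired charger through a loupe

### The job

On the small inspection jig lies a repaired charger module, turned sideways. Turn it so that its solder-row end (the end away from the black transformer block) butts flat against the jig's upright stop bar, near the bar's middle, and let go of it; then pick up the loupe by its handle and hold it level in the air, right way up, with the lens centred over the solder row and the middle of its rim at the height of the pointer on the gauge post. Finish while still holding the loupe there, without it touching the module or the jig; do not shift the pointer, and leave everything else on the table where it is.

Things in the scene. Friction and masses are not known exactly. Their poses are not given: they have to be found in the camera images.
- jig: Fixed jig: aluminium plate 170 x 130 mm, top 8 mm above the table, with a dark steel stop bar and a gauge post. Origin at table level; x towards bar and post, y along the bar, z up. Plate x -105 to 65 mm, y -65 to 65. Bar x 30 to 42 mm, y -50 to 50, top 30 mm up. Post: 10 mm thick, 190 mm high, at x 97, y 0. Faces +x within 0.4 rad, on the table's left or right.
- stop (a point): Middle of the stop bar's flat face that looks towards the plate (jig x = 30 mm, y = 0, 18 mm above the table); axes as the jig's, so the module pushed along +x of this frame meets it.
- pointer (a point): Tip of the thin steel pointer (5 mm) on the black collar (24 mm across) of the gauge post, pointing back over the bar. Its height is the marked focal height, 100 to 150 mm above the table, varying. At jig x 61 mm, y 0: 39 mm beyond the solder row of a module in place. The collar is a stiff friction fit (6 N) on the post.
- module: Loose repaired charger module, about 90 g: white half shell 72 x 40 x 20 mm with a green board in its top. Origin: centre of underside; x along the 72 mm length towards the solder-row end, z up. At the -x end a black transformer block (top 31 mm up), near the middle two small cans (30 mm). Starts flat on the plate, x turned 1.2 to 2.0 rad anticlockwise from the jig's x. Grasp across the 40 mm.
- module_end (a point): Middle of the flat end face at the solder-row end of the module (36 mm along x from its origin, 10 mm above its underside).
- solder_row (a point): Middle of the row of five small solder beads running across the board, 8 mm in from the end face (28 mm along x, 22 mm above the underside).
- loupe: Loose loupe, about 90 g, flat on the table: steel rim 64 mm across, 14 mm deep, clear lens, straight black bar handle 16 mm wide, 20 mm high. Origin: under the lens centre, on the underside; z up; handle along -x, 31 to 131 mm from the lens centre, underside flush with the rim's. Centre of mass about 45 mm from the lens towards the handle. Handle starts pointing to the robot (-x) within 0.6 rad.
- lens (a point): Centre of the lens and of the rim's depth: on the loupe's axis, 7 mm above its underside. This point goes to the pointer's height.
- mug: Bystander: blue mug, 80 mm across, 95 mm high, handle to its +y; origin under its centre.
- screwdriver: Bystander: screwdriver lying on the table, along its x; origin under its middle.
- charger: Bystander: closed white plug charger, 50 x 34 x 26 mm with two pins; origin under its centre.
- comb: Bystander: black slotted cable comb, 36 x 75 x 32 mm; origin under its centre.
- pliers: Bystander: wire strippers with yellow grips lying flat, about 180 x 60 x 14 mm, along its x; origin between the grips.
- pen: Bystander: black capped marker lying flat, 126 mm long along its x, 15 mm thick; origin near its middle.

How it is judged (in metres and radians):
On the way, in this order (a step that is already met when the one before it is completed fails the run):
1. the module is turned, its solder-row end flat against the stop bar, and let go (x of module_end in the frame of stop between -0.003 and 0.003 m and y of module_end in the frame of stop between -0.03 and 0.03 m and angle between the x axis of module and the x axis of jig, either way round below 0.08 rad and angle between module's own z axis and vertical below 0.06 rad and contact force between module and the fingers below 0.3 N), for 0.3 s.
2. the loupe is lifted clear of the table in the fingers (height (world z) of lens above 0.05 m and contact force between loupe and the fingers above 1 N), for 0.2 s.
At the end, for the whole second after the job is handed in: Module flat and let go, solder end within 3 mm of the bar, square within 0.08 rad, within 30 mm of its middle; loupe still in the fingers, touching neither jig nor module, lens within 10 mm of the row (horizontally) and 6 mm of the pointer height, level within 0.10 rad (all of step 1 and horizontal distance between lens and solder_row below 0.01 m and z of lens in the frame of pointer between -0.006 and 0.006 m and angle between loupe's own z axis and vertical below 0.1 rad and contact force between loupe and the fingers above 1 N and contact force between loupe and jig below 0.1 N and contact force between loupe and module below 0.1 N and linear speed of loupe below 0.02 m/s); the arm keeps its last pose, push and grip.
It fails at once if a bystander is shifted by more than 20 mm (distance of any of mug, screwdriver, charger, comb, pliers, pen from where it was at the start of the episode above 0.02 m).
It fails at once if the pointer is shifted by more than 5 mm (distance of pointer from where it was at the start of the episode above 0.005 m).
It fails at once if the loupe is pressed on the module (contact force between loupe and module above 3 N).
It also fails if it takes over 48 s, if anything falls off the work surface, if the arm or the gripper's body presses on something with over 40 N, if the wrist force passes 120 N, or if a joint passes its speed limit or range.

### The arm

A 7-joint arm with a two-finger parallel gripper is mounted at the origin on the work surface. World frame = base frame: x ahead of the robot, y to its left, z up, the work surface at z = 0. Lengths are in mm, angles in rad, forces in N, time in s.
With the tool pointing down it reaches from about 400 to 925 mm from the base axis. Payload 5.6 kg.
Tool frame: the origin (TCP) lies midway between the tips of the shut fingers; the grasp point (between the pads) lies 19 mm behind it; z points along the fingers, y is the line along which they close (so a half turn about z gives the same grasp; the last joint's range is limited). The gripper opens to 85 mm and grips with 20 to 120 N. Pads are 22 mm wide; open, the fingers measure 114 mm over their backs; the gripper's body (76 mm by 85 mm) begins 54 mm behind the grasp point. The pads swing forward as they close: fully open they stand 13 mm farther back than shut.
Start: joints at [-1.31, 0.468, -0.012, 1.603, 0.006, 1.071, -0.056], TCP at [194.487, 620.228, 231.29] pointing down, gripper open.
Joint ranges: [-2.53, 2.53], [-0.31, 2.02], [-1.57, 1.55], [0.28, 2.44], [-1.29, 4.43], [0.15, 1.84], [-2.92, 2.92]. Speed limits (rad/s): [2.57, 2.57, 3.14, 3.14, 3.14, 3.14, 3.14].

### API

Orientations are given as a unit quaternion [x, y, z, w].
In Python, from rig import manip gives the robot as it stands.
- The arm moves only by the shell command python3 inch.py [FORCE], which reads ROWS from standard input. ROWS is one flat JSON list of numbers that holds 1 to 8 rows one after another, with no inner brackets; each row has 7 numbers: the opening from 0.0 (shut) to 1.0 (fully open), then dx, dy, dz in shares of the most that a row can go, 1 being 50 mm, then a rotation vector rx, ry, rz in units of 0.1 rad; each row shifts and turns the commanded pose from where the row before left it, along the tool's axes as they then stand; what a row does not reach is not made up. A row lasts 1/10 s, in which the tool goes at most 50 mm and 0.15 rad, less where a joint would pass 70% of its speed; a pose out of reach is approached as far as the arm can. The fingers move at their own pace and stop on an object; FORCE is the grip in N (left out, the last holds). Time passes only in rows, so rows that do not move let the fingers close. It prints the time, the measured TCP pose, the force, the opening and the grip force at its end. Input that does not fit is refused with a message, and nothing moves.
- manip.get_state(): the state, without advancing time (a new reading comes with each control period).
- manip.grab_frame(name): name is "side" or "top" or "wrist"; returns the picture (480x640x3 uint8, red, green, blue); there is no depth.
- manip.camera_info(name): a dict with "camera_matrix" (3x3 intrinsics, pixels), "extrinsics" (4x4, takes a point from camera to world coordinates). Camera axes: x right, y down, z forward; pixel columns grow to the right and rows downward; lengths in mm; the calibration is good to about 2 mm. A picture is of the moment at which its call begins: read the wrist's pose just before it. camera_info takes no time and is no camera call; for the wrist camera it gives the pose at the moment of the call.
- manip.finish_job(): hands the job in; it is judged then, once.
The state is a dict: "time_s": time; "q": joint angles; "joint_vel": joint speeds; "tau": joint torques, N m; "tcp_pos": TCP position; "tcp_rot": TCP orientation; "contact_force": force on the tool from outside, world axes, zero at the start; "wrist_torque": the same for the moment, N m; "finger_gap": opening from 0.0 (shut) to 1.0 (fully open); "grasp_force": force on a finger pad.
Only numpy, scipy, OpenCV 4.12 (cv2) and the standard library are available. Lean on these libraries where they do the work, as an engineer would, in place of code of your own. Each camera call takes 0.05 s, during which the arm holds its last target. There are 200 camera calls.

## Working session

There is one attempt and no reset: what is moved stays moved. The work goes in short steps, Python scripts to look and compute and a shell command to move; the robot and the scene stay as the last step left them, time stands still between calls to the robot, and variables do not carry over. Pictures are saved under pics/ and viewed, at most 10 in all, crops included, and the job is handed in when it is done.

```bash
mkdir -p pics; ls; python3 - <<'E'
from rig import manip
import cv2
s=manip.get_state();print({k:s[k] for k in('time_s','tcp_pos','tcp_rot','finger_gap')})
for n in('top','side'):
    cv2.imwrite(f'pics/{n}1.png',manip.grab_frame(n)[:,:,::-1]);print(n,manip.camera_info(n))
E
```

```text
inch.py
pics
rig.py
{'time_s': 0.0, 'tcp_pos': array([194.32751471, 619.68629018, 230.34798627]), 'tcp_rot': array([ 1.51330134e-01,  9.88482881e-01, -8.82579924e-04, -7.47150003e-05]), 'finger_gap': 0.9993987089481657}
top {'camera_matrix': array([[540.50480242,   0.        , 318.49652153],
       [  0.        , 540.50480242, 247.37651231],
       [  0.        ,   0.        ,   1.        ]]), 'extrinsics': array([[ 2.93942919e-02, -9.90675394e-01,  1.33034733e-01,
         3.45129916e+02],
       [-9.99435481e-01, -3.12952051e-02, -1.22200521e-02,
        -9.32135634e+00],
       [ 1.62694542e-02, -1.32600433e-01, -9.91036039e-01,
         1.43732185e+03],
       [ 0.00000000e+00,  0.00000000e+00,  0.00000000e+00,
         1.00000000e+00]])}
side {'camera_matrix': array([[611.13291149,   0.        , 331.36551538],
       [  0.        , 611.13291149, 247.28331283],
       [  0.        ,   0.        ,   1.        ]]), 'extrinsics': array([[-9.86535969e-01, -9.29390406e-02,  1.34570121e-01,
         3.90085167e+02],
       [-1.63374040e-01,  5.22493028e-01, -8.36845242e-01,
         1.00128836e+03],
       [ 7.46364366e-03, -8.47563195e-01, -5.30641992e-01,
         7.16933147e+02],
       [ 0.00000000e+00,  0.00000000e+00,  0.00000000e+00,
         1.00000000e+00]])}
```

View pics/top1.png

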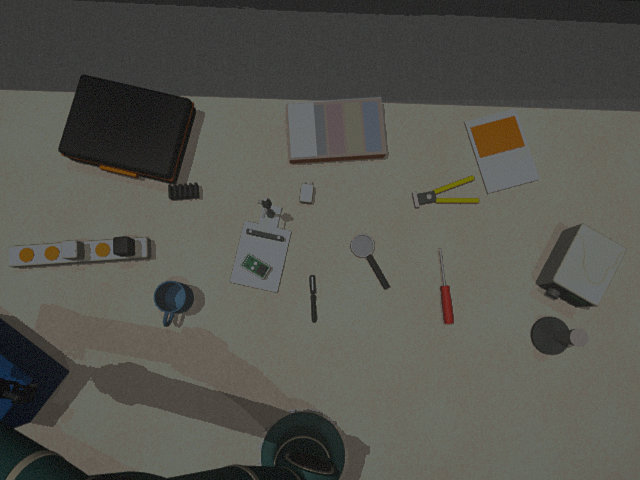

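View pics/side1.png

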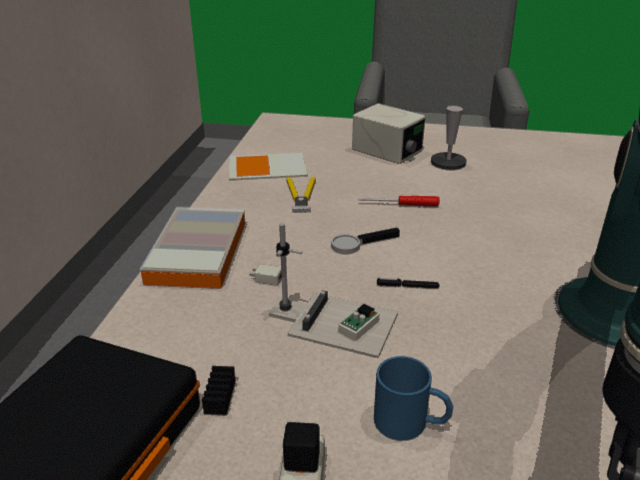

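```bash
python3 - <<'E'
import cv2
a=cv2.imread('pics/top1.png');b=cv2.imread('pics/side1.png')
g=lambda im:cv2.convertScaleAbs(im,alpha=1.5)
cv2.imwrite('pics/c1.png',g(cv2.resize(a[190:300,225:400],None,fx=4.5,fy=4.5,interpolation=cv2.INTER_CUBIC)))
cv2.imwrite('pics/c2.png',cv2.resize(b[215:355,265:405],None,fx=4.2,fy=4.2,interpolation=cv2.INTER_CUBIC))
E
```

```text
(no output)
```

View pics/c1.png

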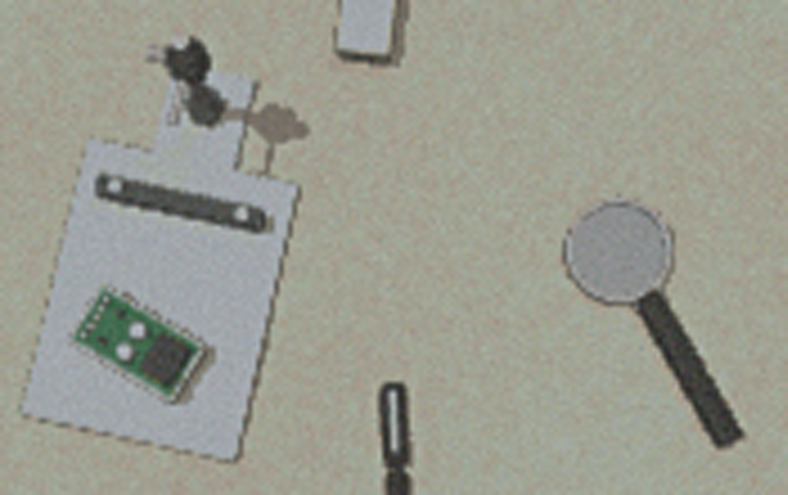

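View pics/c2.png

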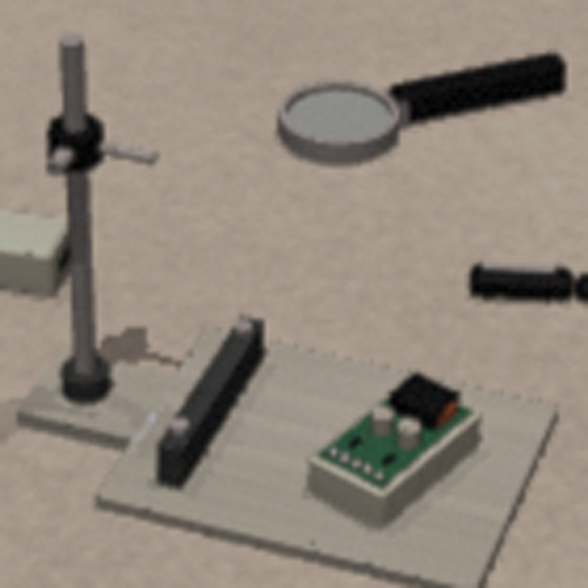

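```bash
cat > h.py <<'E'
import numpy as np
from rig import manip
from scipy.spatial.transform import Rotation as R
def ray(n,p,ci=None):
    ci=ci or manip.camera_info(n);K=ci['camera_matrix'];T=ci['extrinsics']
    d=T[:3,:3]@np.linalg.inv(K)@np.array([p[0],p[1],1.]);return T[:3,3],d
def at(n,p,z,ci=None):
    c,d=ray(n,p,ci);return (c+d*(z-c[2])/d[2])
def proj(n,P,ci=None):
    ci=ci or manip.camera_info(n);T=np.linalg.inv(ci['extrinsics']);q=ci['camera_matrix']@(T[:3,:3]@np.array(P,float)+T[:3,3]);return q[:2]/q[2]
def fit2(L,W):
    L=np.array(L,float);W=np.array(W,float)[:,:2];l=L-L.mean(0);w=W-W.mean(0)
    a=np.arctan2((l[:,0]*w[:,1]-l[:,1]*w[:,0]).sum(),(l*w).sum());c,s=np.cos(a),np.sin(a)
    t=W.mean(0)-np.array([[c,-s],[s,c]])@L.mean(0)
    return a,t,np.linalg.norm((L@np.array([[c,-s],[s,c]]).T+t)-W,axis=1)
def rel(target_xyz,ax=None):
    "tool-frame offset from the current pose"
    s=manip.get_state();r=R.from_quat(s['tcp_rot']);return r.inv().apply(np.array(target_xyz)-s['tcp_pos']),r.as_matrix()
E
python3 - <<'E'
from h import *
tp=lambda u,v:(225+u/4.5-.4,190+v/4.5-.4)
sp=lambda u,v:(265+u/4.2-.4,215+v/4.2-.4)
L=[(65,65),(65,-65),(-105,-65),(-105,65)]
W=[at('top',tp(*p),8) for p in [(88,138),(299,185),(238,461),(22,412)]]
a,t,e=fit2(L,W);print('jig top',a,t,e)
W=[at('side',sp(*p),8) for p in [(97,500),(555,408),(484,588)]]
a2,t2,e2=fit2([(65,65),(-105,-65),(-105,65)],W);print('jig side',a2,t2,e2)
J=lambda x,y,z,a=a,t=t:np.array([t[0]+np.cos(a)*x-np.sin(a)*y,t[1]+np.sin(a)*x+np.cos(a)*y,z])
print('stop',J(30,0,18),'bar px', proj('top',J(30,50,30)))
for z in range(100,155,5):
    q=proj('side',J(61,0,z));print(z,(q+.4-[265,215])*4.2,end=' ')
M=[at('top',tp(*p),28)[:2] for p in [(107,290),(77,337),(180,402),(212,347)]]
m=fit2([(36,-20),(36,20),(-36,20),(-36,-20)],M);print('\nmod',m,m[0]-a)
M=[at('side',sp(*p),28)[:2] for p in [(312,465),(382,500),(480,410)]]
m=fit2([(36,20),(36,-20),(-36,-20)],M) ;print('mod side?',m)
print('lens',at('top',tp(618,251),14),'hend',at('top',tp(728,440),20),at('top',tp(650,300),20))
print('side lens',at('side',sp(341,114),14),at('side',sp(555,75),20))
print(rel([0,0,0])[1])
E
```

```text
jig top -0.1854104475544361 [529.2029627  122.58260393] [1.09093175 1.82569409 0.93640256 1.79532459]
jig side -0.1669297190906858 [525.0851869 130.2810249] [1.02557811 3.0082225  2.19511623]
stop [558.68878273 117.05210508  18.        ] bar px [245.61632678 232.33403313]
100 [150.54481647 229.28593093] 105 [150.31787494 219.58628753] 110 [150.08983224 209.83957924] 115 [149.86068033 200.04546268] 120 [149.6304111  190.20359112] 125 [149.39901636 180.31361442] 130 [149.16648784 170.37517903] 135 [148.93281718 160.38792792] 140 [148.69799595 150.35150054] 145 [148.46201563 140.26553279] 150 [148.22486762 130.12965696] 
mod (np.float64(1.0713907334166926), array([480.03850321, 133.62092673]), array([4.04291885, 3.83782757, 1.72029256, 1.87410077])) 1.2568011809711286
mod side? (np.float64(0.48295762213204474), array([462.9836913 , 158.17531928]), array([33.83734907, 39.23825235,  5.49482644]))
lens [ 545.21082056 -142.29921842   14.        ] hend [ 435.10854644 -208.06000387   20.        ] [ 515.90272163 -161.10401927   20.        ]
side lens [ 540.85106181 -135.48894376   14.        ] [ 432.90150207 -185.16706943   20.        ]
[[-9.54178249e-01  2.99238582e-01 -3.74989139e-04]
 [ 2.99238789e-01  9.54176878e-01 -1.62220924e-03]
 [-1.27621626e-04 -1.66008807e-03 -9.99998614e-01]]
```

Careful with the scale: shifts go in shares of 50 mm and turns go in units of 0.1 rad. That gives: -35 mm is -0.7, -32 mm is -0.64.

```bash
echo '[1, -0.7, -0.64, 0, 0, 0, 0, 1, -0.7, -0.64, 0, 0, 0, 0, 1, -0.7, -0.64, 0, 0, 0, 0, 1, -0.7, -0.64, 0, 0, 0, 0, 1, -0.7, -0.64, 0, 0, 0, 0, 1, -0.7, -0.64, 0, 0, 0, 0, 1, -0.7, -0.64, 0, 0, 0, 0, 1, -0.7, -0.64, 0, 0, 0, 0]' | python3 inch.py
echo '[1, -0.7, -0.64, 0, 0, 0, 0, 1, -0.7, -0.64, 0, 0, 0, 0, 1, -0.7, -0.64, 0, 0, 0, 0, 1, -0.56, -0.58, 0, 0, 0, 0, 1, 0, 0, 0, 0, 0, 0, 1, 0, 0, 0, 0, 0, 0]' | python3 inch.py
python3 - <<'E'
from h import *
import cv2,pickle
s=manip.get_state();ci=manip.camera_info('wrist')
cv2.imwrite('pics/w1.png',manip.grab_frame('wrist')[:,:,::-1]);pickle.dump(ci,open('w1.pkl','wb'));print(s['q'],s['tcp_pos'],ci['extrinsics'])
E
```

```text
time_s: 0.9
tcp_pos: [385.6, 290.2, 231.2]
tcp_rot: [0.151, 0.988, -0.0, -0.0]
contact_force: [1.2, 0.6, -0.2]
finger_gap: 1.001
grasp_force: 0.0
time_s: 1.5
tcp_pos: [474.5, 132.3, 231.0]
tcp_rot: [0.153, 0.988, -0.0, -0.0]
contact_force: [1.1, 0.4, -0.3]
finger_gap: 1.001
grasp_force: 0.0
[-0.57481948  0.19855955  0.26723266  1.99459183 -0.06392144  0.95694696
  0.98881489] [474.51316201 132.3377957  231.00739082] [[ 3.00901564e-01  9.08364652e-01  2.90399565e-01  4.00443430e+02]
 [ 9.53655155e-01 -2.86513079e-01 -9.19353098e-02  1.56289940e+02]
 [-3.07512120e-04  3.04604521e-01 -9.52478867e-01  3.73384634e+02]
 [ 0.00000000e+00  0.00000000e+00  0.00000000e+00  1.00000000e+00]]
```

View pics/w1.png

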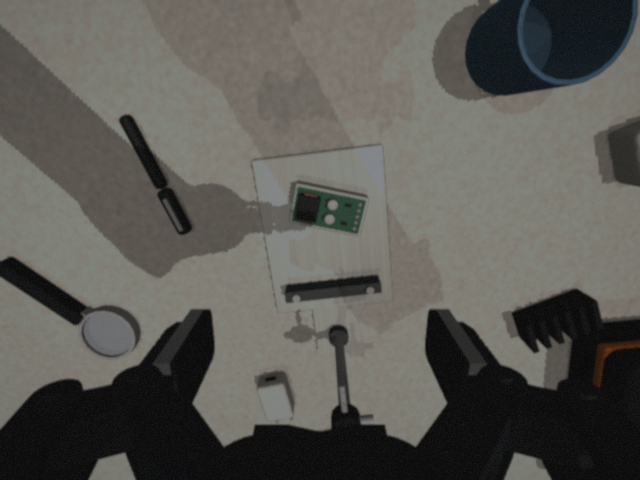

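```bash
python3 - <<'E'
import cv2,numpy as np
a=cv2.convertScaleAbs(cv2.imread('pics/w1.png'),alpha=1.7)
A=cv2.resize(a[140:320,245:400],None,fx=3.3,fy=3.3,interpolation=cv2.INTER_CUBIC)
B=cv2.resize(a[250:370,0:140],None,fx=2,fy=2,interpolation=cv2.INTER_CUBIC)
C=np.zeros((594,800,3),np.uint8);C[:A.shape[0],:A.shape[1]]=A;C[:240,515:795]=B
cv2.imwrite('pics/c3.png',C)
E
```

```text
(no output)
```

View pics/c3.png

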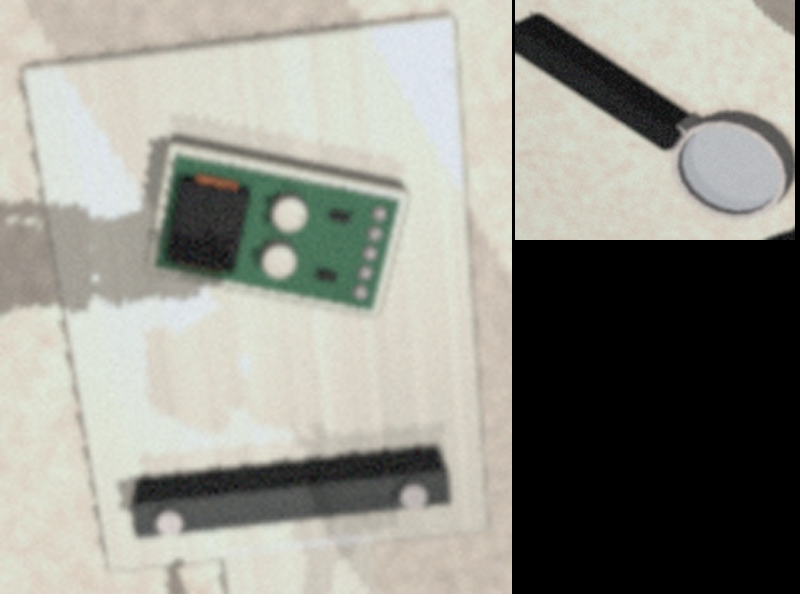

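```bash
python3 - <<'E'
from h import *
import pickle
ci=pickle.load(open('w1.pkl','rb'))
w=lambda u,v,z:at('wrist',(245+u/3.3-.35,140+v/3.3-.35),z,ci)
w2=lambda u,v,z:at('wrist',((u-515)/2-.25,250+v/2-.25),z,ci)
W=[w(22,66,8),w(452,14,8),w(486,525,8),w(107,568,8)]
L=[(-105,-65),(-105,65),(65,65),(65,-65)]
print('plate',fit2(L,W))
B=[w(136,505,30),w(443,467,30),w(449,500,30),w(135,537,30)]
print('bar',fit2([(30,-50),(30,50),(42,50),(42,-50)],B))
a,t,e=fit2(L+[(30,-50),(30,50),(42,50),(42,-50)],W+B);print('jig',a,t,e)
m=fit2([(36,20),(36,-20),(-36,-20),(-36,20)],[w(407,188,28),w(380,313,28),w(153,270,28),w(172,142,28)]);print('mod',m,m[0]-a)
c,s_=np.cos(a),np.sin(a);d=m[1]-t;print('mod in jig',c*d[0]+s_*d[1],-s_*d[0]+c*d[1])
print('lens',w2(735,167,14),'hstart',w2(677,130,20),'hend',w2(527,30,20))
E
```

```text
plate (np.float64(-0.18643430732820251), array([524.97474019, 126.29309524]), array([1.99217846, 2.05583876, 2.2402899 , 1.39757174]))
bar (np.float64(-0.17418844357901378), array([525.3912164 , 126.01170193]), array([2.31551395, 1.69465542, 0.80734713, 0.54395512]))
jig -0.1840128185570095 [525.21894061 126.35020866] [1.85582349 1.91225507 2.4296675  1.62752105 2.58344059 1.68063406
 0.8603689  0.34473457]
mod (np.float64(1.0773299596903694), array([477.07954591, 141.77118911]), array([2.21535359, 1.48026013, 2.31319484, 1.38627671])) 1.261342778247379
mod in jig -50.14834562106019 6.352274518783901
lens [ 541.93961321 -134.66568594   14.        ] hstart [ 509.54373779 -149.07619688   20.        ] hend [ 434.37238131 -194.64364918   20.        ]
```

In the tool's units: 20 mm is 0.4, -0.15 rad is -1.5.

```bash
echo '[1, 0, 0, 0.4, 0, 0, -1.5, 1, 0, 0, 0.4, 0, 0, -1.5, 1, 0, 0, 0.4, 0, 0, -1.5, 1, 0, 0, 0.4, 0, 0, -1.5, 1, 0, 0, 0.4, 0, 0, -1.5, 1, 0, 0, 0.4, 0, 0, -1.5, 1, 0, 0, 0.4, 0, 0, -1.5, 1, 0, 0, 0.4, 0, 0, -1.5]' | python3 inch.py
echo '[1, 0, 0, 0, 0, 0, -1.5, 1, 0, 0, 0, 0, 0, -0.34, 1, -0.11, 0.046, 0, 0, 0, 0, 1, 0, 0, 0, 0, 0, 0, 1, 0, 0, 0, 0, 0, 0]' | python3 inch.py
python3 - <<'E'
from h import *
print(rel([475.1,138.2,11]),manip.get_state()['q'])
E
```

```text
time_s: 2.35
tcp_pos: [473.7, 135.3, 70.4]
tcp_rot: [-0.438, 0.899, 0.001, -0.0]
contact_force: [0.3, 0.5, -0.1]
finger_gap: 1.0
grasp_force: 0.0
time_s: 2.85
tcp_pos: [475.3, 139.9, 71.7]
tcp_rot: [-0.514, 0.858, -0.0, 0.0]
contact_force: [-0.5, 0.3, -0.3]
finger_gap: 1.001
grasp_force: 0.0
(array([ 1.60706148, -0.55493124, 60.74115604]), array([[-4.71451104e-01, -8.81891717e-01,  9.25782654e-04],
       [-8.81891873e-01,  4.71451575e-01,  3.69566799e-04],
       [-7.62379590e-04, -6.42207523e-04, -9.99999503e-01]])) [-0.3302314   0.45172326 -0.02826938  2.08816016  0.02177962  0.60098017
  2.27703814]
```

In the tool's units: 25 mm is 0.5, 30 mm is 0.6.

```bash
echo '[1, 0.032, 0, 0.6, 0, 0, 0, 1, 0, 0, 0.5, 0, 0, 0, 1, 0, 0, 0.12, 0, 0, 0, 1, 0, 0, 0, 0, 0, 0, 0, 0, 0, 0, 0, 0, 0, 0, 0, 0, 0, 0, 0, 0, 0, 0, 0, 0, 0, 0, 0, 0, 0, 0, 0, 0, 0, 0]' | python3 inch.py 25
echo '[0, 0, 0, 0, 0, 0, 0, 0, 0, 0, 0, 0, 0, 0, 0, 0, 0, 0, 0, 0, 0]' | python3 inch.py
```

```text
time_s: 3.65
tcp_pos: [475.2, 137.9, 11.3]
tcp_rot: [-0.514, 0.858, -0.0, 0.001]
contact_force: [-0.6, -0.5, 6.8]
finger_gap: 0.463
grasp_force: 25.7
time_s: 3.95
tcp_pos: [475.2, 137.9, 11.3]
tcp_rot: [-0.514, 0.858, -0.0, 0.001]
contact_force: [-0.1, -0.3, 6.8]
finger_gap: 0.462
grasp_force: 25.8
```

```bash
echo '[0, 0, 0, -0.12, 0, 0, 0, 0, 0, 0, 0, 0, 0, 1.5, 0, 0, 0, 0, 0, 0, 1.5, 0, 0, 0, 0, 0, 0, 1.5, 0, 0, 0, 0, 0, 0, 1.5, 0, 0, 0, 0, 0, 0, 1.5, 0, 0, 0, 0, 0, 0, 1.5, 0, 0, 0, 0, 0, 0, 1.5]' | python3 inch.py
echo '[0, 0, 0, 0, 0, 0, 1.5, 0, 0, 0, 0, 0, 0, 0.6, 0, 0, 0, 0, 0, 0, 0, 0, 0, 0, 0, 0, 0, 0]' | python3 inch.py
python3 - <<'E'
from h import *
import cv2,pickle
s=manip.get_state();ci=manip.camera_info('wrist')
cv2.imwrite('pics/w2.png',manip.grab_frame('wrist')[:,:,::-1]);pickle.dump(ci,open('w2.pkl','wb'));print(rel([0,0,0])[1])
E
```

```text
time_s: 4.75
tcp_pos: [474.2, 137.8, 16.6]
tcp_rot: [-0.012, 1.0, 0.0, -0.0]
contact_force: [0.4, 0.6, -1.6]
finger_gap: 0.46
grasp_force: 25.6
time_s: 5.15
tcp_pos: [474.3, 137.8, 16.5]
tcp_rot: [0.089, 0.996, 0.0, -0.0]
contact_force: [0.3, 0.0, -1.0]
finger_gap: 0.46
grasp_force: 25.6
[[-9.84144721e-01  1.77367319e-01 -5.49675916e-05]
 [ 1.77367296e-01  9.84144683e-01  2.90339777e-04]
 [ 1.05592851e-04  2.75986906e-04 -9.99999956e-01]]
```

View pics/w2.png

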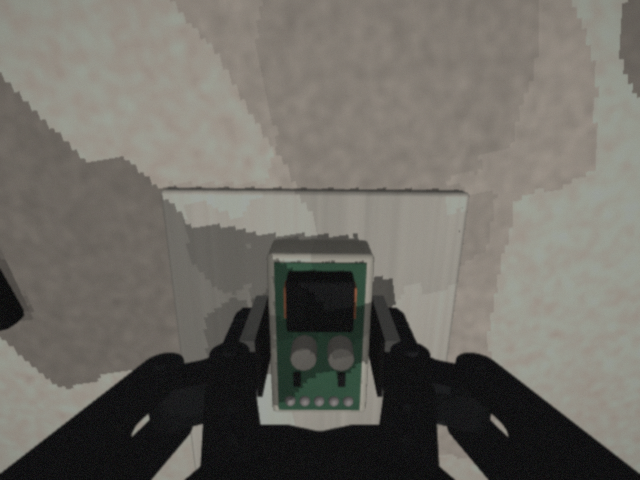

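```bash
echo '[0, 0, 0, 0.094, 0, 0, 0.07, 0, -0.24, 0, 0, 0, 0, 0, 0, -0.24, 0, 0, 0, 0, 0, 0, -0.2, 0, 0, 0, 0, 0, 0, 0, 0, 0, 0, 0, 0, 0, 0, 0, 0, 0, 0, 0]' | python3 inch.py
echo '[0, -0.06, 0, 0, 0, 0, 0, 0, 0, 0, 0, 0, 0, 0]' | python3 inch.py
echo '[0, -0.04, 0, 0, 0, 0, 0, 0, 0, 0, 0, 0, 0, 0]' | python3 inch.py
```

```text
time_s: 5.8
tcp_pos: [507.7, 131.0, 11.3]
tcp_rot: [0.094, 0.996, -0.0, -0.0]
contact_force: [-0.3, 0.3, -1.1]
finger_gap: 0.465
grasp_force: 25.7
time_s: 6.0
tcp_pos: [510.8, 130.7, 11.5]
tcp_rot: [0.093, 0.996, -0.0, 0.0]
contact_force: [-0.1, -0.1, -1.8]
finger_gap: 0.46
grasp_force: 25.7
time_s: 6.2
tcp_pos: [512.9, 130.4, 11.7]
tcp_rot: [0.093, 0.996, 0.0, 0.0]
contact_force: [0.6, 0.3, -1.1]
finger_gap: 0.462
grasp_force: 25.7
```

```bash
echo '[0, -0.04, 0, 0.01, 0, 0, 0, 0, 0, 0, 0, 0, 0, 0]' | python3 inch.py|sed -n '2p;4p'
echo '[0, -0.03, 0, 0, 0, 0, 0, 0, 0, 0, 0, 0, 0, 0]' | python3 inch.py|sed -n '2p;4p'
echo '[0, -0.03, 0, 0, 0, 0, 0, 0, 0, 0, 0, 0, 0, 0]' | python3 inch.py|sed -n '2p;4p'
```

```text
tcp_pos: [514.9, 130.0, 11.1]
contact_force: [-0.7, 1.1, -0.5]
tcp_pos: [516.4, 129.7, 11.1]
contact_force: [-0.5, -0.2, -0.5]
tcp_pos: [517.8, 129.4, 11.1]
contact_force: [-1.1, 0.4, 0.9]
```

```bash
echo '[0, -0.03, 0, 0, 0, 0, 0, 0, 0, 0, 0, 0, 0, 0]' | python3 inch.py|sed -n '2p;4p'
echo '[0, -0.03, 0, 0, 0, 0, 0, 0, 0, 0, 0, 0, 0, 0]' | python3 inch.py|sed -n '2p;4p'
echo '[0, -0.02, 0, 0, 0, 0, 0, 0, 0, 0, 0, 0, 0, 0]' | python3 inch.py|sed -n '2p;4p'
```

```text
tcp_pos: [517.8, 129.4, 11.1]
contact_force: [-4.6, -0.4, 4.6]
tcp_pos: [517.8, 129.4, 11.1]
contact_force: [-7.9, 0.4, 9.9]
tcp_pos: [517.8, 129.4, 11.1]
contact_force: [-10.4, 1.1, 11.2]
```

In the tool's units: 2 mm is 0.04.

```bash
echo '[0, 0.04, 0, 0, 0, 0, 0, 0, 0, 0, 0, 0, 0, 0, 0.65, 0, 0, 0, 0, 0, 0, 0.65, 0, 0, 0, 0, 0, 0, 0.65, 0, 0, 0, 0, 0, 0, 0.75, 0, 0, 0, 0, 0, 0, 0.75, 0, 0, 0, 0, 0, 0]' | python3 inch.py
echo '[0.75, 0, 0, -0.6, 0, 0, 0, 0.75, 0, 0, -0.8, 0, 0, 0, 1, 0, 0, -0.8, 0, 0, 0, 1, 0.8, 0, -0.4, 0, 0, 0, 1, 0.8, 0, 0, 0, 0, 0, 1, 0, 0, 0, 0, 0, 0, 1, 0, 0, 0, 0, 0, 0]' | python3 inch.py
python3 - <<'E'
from h import *
import cv2,pickle
ci=manip.camera_info('wrist');im=manip.grab_frame('wrist')[:,:,::-1]
pickle.dump(ci,open('w3.pkl','wb'));im2=manip.grab_frame('side')[:,:,::-1]
import numpy as np
C=np.zeros((600,800,3),np.uint8);C[:480,:480]=im[:,80:560]
C[:400,480:800]=cv2.resize(im2[235:355,290:386],(320,400),interpolation=cv2.INTER_CUBIC)
cv2.imwrite('pics/c4.png',C);cv2.imwrite('pics/w3.png',im);cv2.imwrite('pics/s3.png',im2);print(rel([0,0,0])[1],manip.get_state()['q'])
E
```

```text
time_s: 8.1
tcp_pos: [519.8, 129.0, 11.1]
tcp_rot: [0.093, 0.996, -0.0, 0.0]
contact_force: [1.1, 1.3, -0.9]
finger_gap: 0.746
grasp_force: 0.0
time_s: 8.8
tcp_pos: [440.8, 144.5, 141.5]
tcp_rot: [0.093, 0.996, 0.001, 0.0]
contact_force: [0.4, 0.0, 0.1]
finger_gap: 0.999
grasp_force: 0.0
[[-9.82512611e-01  1.86191783e-01  1.26046776e-03]
 [ 1.86192047e-01  9.82513365e-01  9.48047492e-05]
 [-1.22077455e-03  3.27835934e-04 -9.99999201e-01]] [-0.74491125  0.29368307  0.41640931  2.14399228 -0.17515662  0.73419721
  1.16954641]
```

View pics/c4.png

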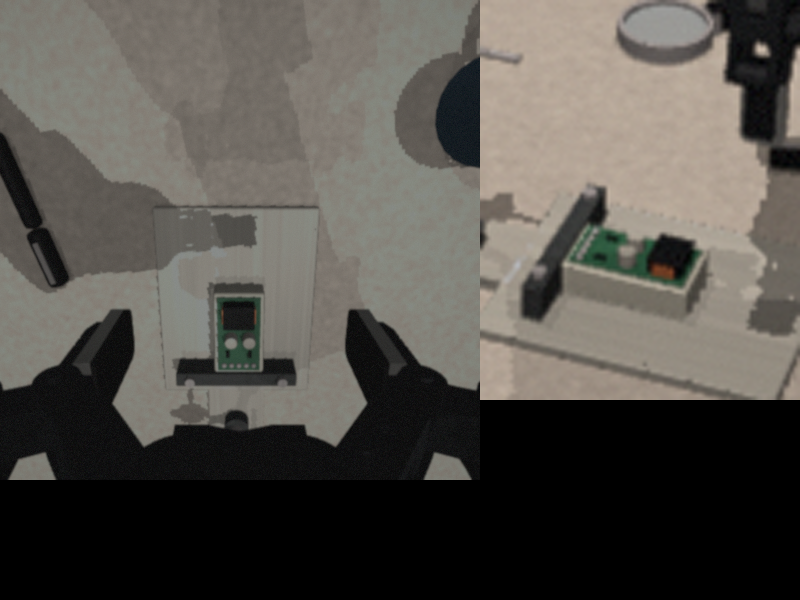

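```bash
python3 - <<'E'
from h import *
import pickle
ci=pickle.load(open('w3.pkl','rb'))
print('row',at('wrist',(320,365),30,ci))
for a,t in((-.184,np.array([525.6,126.2])),(-.1854,np.array([529.2,122.6]))):
  J=lambda x,y,z:np.array([t[0]+np.cos(a)*x-np.sin(a)*y,t[1]+np.sin(a)*x+np.cos(a)*y,z])
  print('row by jig',J(22,2,30))
  c,d=ray('side',(265+155/4.2-.4,215+157/4.2-.4))
  n=np.array([-np.sin(a),np.cos(a),0]);k=n@(J(0,0,0)-c)/(n@d);P=c+k*d
  print('ptr',P,'jig x',(P[:2]-t)@[np.cos(a),np.sin(a)])
  c,d=ray('side',(265+155/4.2-.4,215+157/4.2-.4));n=np.array([np.cos(a),np.sin(a),0]);k=n@(J(61,0,0)-c)/(n@d);print('ptr by x',c+k*d)
  # post top / base check, collar
  for x,y,z in((97,0,190),(97,0,8)):print((proj('side',J(x,y,z))+.4-[265,215])*4.2)
  print('beads expected',proj('wrist',J(22,2,30),ci),'bar edge',proj('wrist',J(30,2,30),ci))
E
```

```text
row [548.21298798 125.45562127  30.        ]
row by jig [547.59456054 124.14104229  30.        ]
ptr [585.7025241  115.01461898 139.38145688] jig x 61.13449232676225
ptr by x [585.62830356 115.35088628 139.60058979]
[72.14401847 36.94111217]
[ 86.54732619 388.30982487]
beads expected [318.27694715 364.61992654] bar edge [318.29523958 372.88274047]
row by jig [551.19165644 120.51025193  30.        ]
ptr [586.3960125  111.87266591 137.33396272] jig x 58.193294652548275
ptr by x [587.93981985 104.87821546 132.77593904]
[65.79776844 31.76128678]
[ 80.6854941  382.46802075]
beads expected [314.73320388 368.98044637] bar edge [314.76652494 377.17294951]
```

```bash
echo '[1, -0.28, -0.83, -0.17, 0, 0, 0, 1, -0.28, -0.83, -0.17, 0, 0, 0, 1, -0.28, -0.83, -0.17, 0, 0, 0, 1, -0.28, -0.83, -0.17, 0, 0, 0, 1, -0.28, -0.83, -0.17, 0, 0, 0, 1, -0.28, -0.83, -0.17, 0, 0, 0, 1, -0.28, -0.83, -0.17, 0, 0, 0, 1, 0, 0, 0, 0, 0, 0]' | python3 inch.py
echo '[1, 0, 0, 0, 0, 0, -1.5, 1, 0, 0, 0, 0, 0, -1.5, 1, 0, 0, 0, 0, 0, -1.5, 1, 0, 0, 0, 0, 0, -1.5, 1, 0, 0, 0, 0, 0, -0.8, 1, 0, 0, 0, 0, 0, 0, 1, 0, 0, 0, 0, 0, 0]' | python3 inch.py
python3 - <<'E'
from h import *
import cv2,pickle
ci=manip.camera_info('wrist');im=manip.grab_frame('wrist')[:,:,::-1]
pickle.dump(ci,open('w4.pkl','wb'));cv2.imwrite('pics/w4.png',cv2.convertScaleAbs(im,alpha=1.4));print(rel([0,0,0])[1],manip.get_state()['q'])
E
```

```text
time_s: 9.7
tcp_pos: [484.4, -167.9, 202.0]
tcp_rot: [0.099, 0.995, -0.002, 0.002]
contact_force: [-0.2, 0.3, -0.4]
finger_gap: 1.001
grasp_force: 0.0
time_s: 10.4
tcp_pos: [483.5, -160.0, 200.3]
tcp_rot: [-0.243, 0.97, -0.0, -0.0]
contact_force: [-0.2, -0.4, 0.5]
finger_gap: 1.003
grasp_force: 0.0
[[-8.81871514e-01 -4.71489532e-01 -5.03577903e-04]
 [-4.71489473e-01  8.81871658e-01 -2.37914464e-04]
 [ 5.56265260e-04  2.76216910e-05 -9.99999845e-01]] [-0.12883864  0.27649329  0.45155627  1.99780505 -0.15219013  0.89988773
  2.46458799]
```

View pics/w4.png

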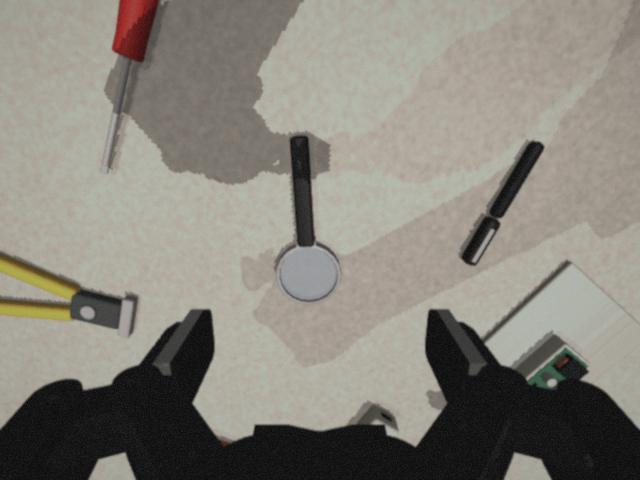

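```bash
python3 - <<'E'
from h import *
import pickle
ci=pickle.load(open('w4.pkl','rb'))
l=at('wrist',(308,271),14,ci);e=at('wrist',(299.5,138),20,ci);b=at('wrist',(305.5,243),20,ci)
d=(l-e)[:2];print(l,e,b,np.linalg.norm(d),np.arctan2(d[1],d[0]),np.arctan2(*(b-e)[1::-1]))
yaw=np.arctan2(d[1],d[0]);u=np.array([np.cos(yaw),np.sin(yaw)])
G=l[:2]-55*u;o,M=rel([*G,4]);print(G,o,'tool yaw',np.arctan2(-M[1,0],-M[0,0]))
E
```

```text
[ 538.91546867 -142.57092603   14.        ] [ 432.36445379 -206.21398497   20.        ] [ 512.99340454 -158.53234336   20.        ] 124.111070106163 0.5384327940201885 0.5340506557052467
[ 491.69723251 -170.77443953] [ -2.31330854 -13.50730138 196.28407718] tool yaw 0.4909790897731379
```

```bash
echo '[1, -0.046, -0.27, 0.8, 0, 0, 0, 1, 0, 0, 0.9, 0, 0, -0.45, 1, 0, 0, 0.9, 0, 0, 0, 1, 0, 0, 0.6, 0, 0, 0, 1, 0, 0, 0, 0, 0, 0, 1, 0, 0, 0, 0, 0, 0]' | python3 inch.py 40
python3 - <<'E'
from h import *
o,M=rel([491.7,-170.8,4]);print(o,'tool yaw',np.arctan2(-M[1,0],-M[0,0]))
E
```

```text
time_s: 11.05
tcp_pos: [491.9, -170.9, 40.8]
tcp_rot: [-0.265, 0.964, -0.0, -0.0]
contact_force: [0.6, -0.2, 0.6]
finger_gap: 1.004
grasp_force: 0.0
[ 0.11611316  0.14896292 36.79905496] tool yaw 0.5371898246142891
```

In the tool's units: 25 mm is 0.5, 12 mm is 0.24.

```bash
echo '[1, 0, 0, 0.5, 0, 0, 0, 1, 0, 0, 0.24, 0, 0, 0, 1, 0, 0, 0, 0, 0, 0, 0, 0, 0, 0, 0, 0, 0, 0, 0, 0, 0, 0, 0, 0, 0, 0, 0, 0, 0, 0, 0, 0, 0, 0, 0, 0, 0, 0, 0, 0, 0, 0, 0, 0, 0]' | python3 inch.py 40
echo '[0, 0, 0, 0, 0, 0, 0, 0, 0, 0, 0, 0, 0, 0, 0, 0, 0, 0, 0, 0, 0, 0, 0, 0, 0, 0, 0, 0]' | python3 inch.py
```

```text
time_s: 11.85
tcp_pos: [492.1, -170.6, 4.1]
tcp_rot: [-0.266, 0.964, -0.0, 0.0]
contact_force: [-0.4, 0.6, 1.3]
finger_gap: 0.175
grasp_force: 39.4
time_s: 12.25
tcp_pos: [492.1, -170.6, 4.1]
tcp_rot: [-0.266, 0.964, -0.0, 0.0]
contact_force: [-0.6, -0.1, 5.2]
finger_gap: 0.172
grasp_force: 40.3
```

In the tool's units: -40 mm is -0.8, -30 mm is -0.6.

```bash
echo '[0, 0, 0, -0.2, 0, 0, 0, 0, 0, 0, -0.6, 0, 0, 0, 0, 0, 0, -0.8, 0, 0, 0, 0, 0, 0, -0.8, 0, 0, 0, 0, 0, 0, -0.25, 0, 0, 0, 0, 0, 0, 0, 0, 0, 0, 0, 0, 0, 0, 0, 0, 0]' | python3 inch.py
echo '[0, -0.28, 0.75, 0, 0, 0, 0, 0, -0.28, 0.75, 0, 0, 0, 0, 0, -0.28, 0.75, 0, 0, 0, 0, 0, -0.28, 0.75, 0, 0, 0, 0, 0, -0.28, 0.75, 0, 0, 0, 0, 0, -0.28, 0.75, 0, 0, 0, 0, 0, -0.28, 0.75, 0, 0, 0, 0, 0, -0.28, 0.75, 0, 0, 0, 0]' | python3 inch.py
echo '[0, 0, 0, 0, 0, 0, 1.5, 0, 0, 0, 0, 0, 0, 1.5, 0, 0, 0, 0, 0, 0, 1.5, 0, 0, 0, 0, 0, 0, 1.5, 0, 0, 0, 0, 0, 0, 1.2, 0, 0, 0, 0, 0, 0, 0, 0, 0, 0, 0, 0, 0, 0]' | python3 inch.py
python3 - <<'E'
from h import *
o,M=rel([493.9-60*.983,134.9+60*.183,136.6]);print(o,M,'tool yaw',np.arctan2(-M[1,0],-M[0,0]))
E
```

```text
time_s: 12.95
tcp_pos: [491.0, -170.0, 135.3]
tcp_rot: [-0.266, 0.964, 0.0, -0.001]
contact_force: [-0.5, -0.2, -1.0]
finger_gap: 0.174
grasp_force: 39.5
time_s: 13.75
tcp_pos: [432.3, 145.5, 134.3]
tcp_rot: [-0.266, 0.964, -0.0, -0.002]
contact_force: [-0.4, 0.7, -0.9]
finger_gap: 0.178
grasp_force: 39.4
time_s: 14.45
tcp_pos: [433.2, 144.2, 134.9]
tcp_rot: [0.089, 0.996, -0.001, -0.001]
contact_force: [-0.3, 0.2, -0.6]
finger_gap: 0.174
grasp_force: 39.5
[-1.3590405   1.98219319 -1.74448121] [[-0.98406282  0.1778071  -0.00223776]
 [ 0.17781098  0.98406325 -0.0016693 ]
 [ 0.00190529 -0.0020406  -0.9999961 ]] tool yaw -0.17876185818164853
```

```bash
echo '[0, -0.32, 0.04, -0.034, 0, 0, 0, 0, -0.32, 0, 0, 0, 0, 0, 0, -0.28, 0, 0, 0, 0, 0, 0, 0, 0, 0, 0, 0, 0, 0, 0, 0, 0, 0, 0, 0, 0, 0, 0, 0, 0, 0, 0]' | python3 inch.py
python3 - <<'E'
from h import *
import cv2
s=manip.get_state();p=s['tcp_pos'];M=R.from_quat(s['tcp_rot']).as_matrix();print(p,s['tcp_rot'])
L=p+M@np.array([-55,0,-2.9]);print('lens pred',L)
out=[]
for n,h in(('top',(70,105)),('side',(70,105))):
    im=manip.grab_frame(n)[:,:,::-1].copy();cv2.imwrite(f'pics/{n}4.png',im)
    c=proj(n,L);x0,y0=int(c[0])-35,int(c[1])-52;f=5.6 
    A=cv2.convertScaleAbs(cv2.resize(im[y0:y0+105,x0:x0+70],None,fx=f,fy=f,interpolation=cv2.INTER_CUBIC),alpha=1.3)
    for q in [L+M@np.array([32*np.cos(k),32*np.sin(k),-7]) for k in np.arange(0,6.28,.524)]+[L+M@[-0,0,-7.]]:
        u=(proj(n,q)+.5-[x0,y0])*f-.5;cv2.circle(A,tuple(int(v) for v in u),1,(0,0,255),-1)
    for q in [L+M@np.array([131,8*k,-13.]) for k in(-1,1)]+[L+M@np.array([131,8*k,7.]) for k in(-1,1)]:
        u=(proj(n,q)+.5-[x0,y0])*f-.5;cv2.circle(A,tuple(int(v) for v in u),1,(0,255,0),-1)
    out.append(A);print(n,x0,y0)
cv2.imwrite('pics/c5.png',np.hstack(out))
E
```

```text
time_s: 15.05
tcp_pos: [478.7, 138.1, 137.4]
tcp_rot: [0.091, 0.996, -0.0, -0.001]
contact_force: [0.1, 0.2, 0.4]
finger_gap: 0.177
grasp_force: 39.5
[478.72952778 138.12454941 137.42786615] [ 9.05385742e-02  9.95892709e-01 -1.22209705e-04 -6.81444485e-04]
lens pred [532.83178135 128.20655066 140.25442948]
top 220 187
side 294 206
```

View pics/c5.png

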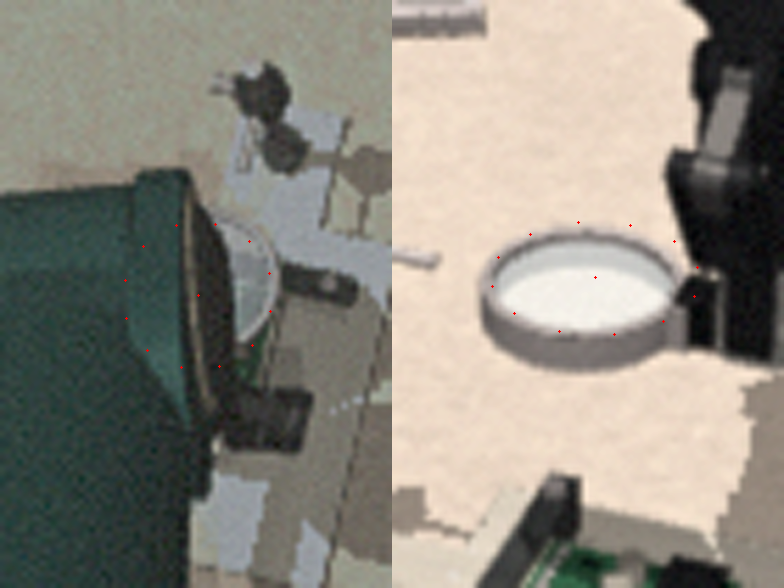

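Careful with the scale: shifts go in shares of 50 mm and turns go in units of 0.1 rad. That gives: -4 mm is -0.08, -0.5 mm is -0.01.

```bash
echo '[0, -0.08, -0.01, 0, 0, 0, 0, 0, -0.08, 0, 0, 0, 0, 0, 0, -0.08, 0, 0, 0, 0, 0, 0, 0, 0, 0, 0, 0, 0, 0, 0, 0, 0, 0, 0, 0, 0, 0, 0, 0, 0, 0, 0, 0, 0, 0, 0, 0, 0, 0, 0, 0, 0, 0, 0, 0, 0]' | python3 inch.py
python3 - <<'E'
from h import *
s=manip.get_state();p=s['tcp_pos'];M=R.from_quat(s['tcp_rot']).as_matrix();L=p+M@np.array([-57,0,-2.9]);print('lens',L,'tilt',M[2,2])
import cv2
im=manip.grab_frame('side')[:,:,::-1];old=cv2.imread('pics/side4.png')
# has the pointer or module/bar moved since? compare patches
for nm,(a,b,c,d) in {'pointer':(246,256,286,304),'bar+module':(300,340,290,345)}.items():
    t=cv2.imread('pics/s3.png')[a:b,c:d];r=cv2.matchTemplate(im[a-6:b+6,c-6:d+6].copy(),t,cv2.TM_CCOEFF_NORMED);print(nm,cv2.minMaxLoc(r)[1::2])
E
```

```text
time_s: 15.95
tcp_pos: [491.3, 135.5, 137.8]
tcp_rot: [0.091, 0.996, 0.0, -0.0]
contact_force: [-0.7, -0.5, -0.7]
finger_gap: 0.174
grasp_force: 39.5
lens [547.41077645 125.21903959 140.70255981] tilt -0.9999999980798904
pointer (0.9934545159339905, (6, 6))
bar+module (0.939130961894989, (6, 6))
```

```bash
python3 -c "
from rig import manip
print(manip.finish_job())"
```

```text
the job is handed in; nothing more can be done
None
```

I handed the job in at about 16 s. The module sits butted square against the stop bar and let go. The loupe is held level over the solder row: by my estimate its lens is within 2 mm of the row's centre and of the pointer height (no verdict came back).

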